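# Lock the filter hatch of the seed counter's vacuum unit

### The arm

A 6-joint arm with a two-finger parallel gripper is mounted at the origin on the work surface. World frame = base frame: x ahead of the robot, y to its left, z up, the work surface at z = 0. Lengths are in m, angles in rad, forces in N, time in s.
With the tool pointing down it reaches from about 0.35 to 0.85 m from the base axis. Payload 8.1 kg.
Tool frame: the origin (TCP) lies at the centre of the arm's flange, where the gripper is bolted on; the fingertips stand 186 mm ahead of it and the grasp point (between the pads) lies 167 mm ahead of it (robot.grasp_offset is the distance from the TCP to the grasp point, in m); z points along the fingers, y is the line along which they close (so a half turn about z gives the same grasp; the last joint's range is limited). The gripper opens to 93 mm and grips with 3 to 60 N. Pads are 15 mm wide; open, the fingers measure 128 mm over their backs; the gripper's body (75 mm by 188 mm) begins 65 mm behind the grasp point.
Start: joints at [1.171, 0.13, 1.488, -0, 1.523, -0.085], TCP at [0.186, 0.571, 0.405] pointing down, gripper open.
Joint ranges: [-2.96, 2.96], [-0.89, 2.26], [0.02, 2.5], [-1.34, 4.48], [0, 2.73], [-2.66, 2.66]. Speed limits (rad/s): [2.39, 2.39, 2.79, 3.14, 3.14, 3.14].

### API

Orientations are given as a rotation vector (axis times angle).
In Python, from plant import robot gives the robot as it stands.
- The arm moves only by the tool drive_tool, never from a script. Its argument "moves" is one flat list of numbers, 7 for each row, row after row: the finger opening in mm, from 0 to 93, then the shift along the tool's x, y, z in mm, then the turn, a rotation vector about the tool's x, y, z in degrees. A call has 1 to 8 rows; each row shifts and turns the commanded pose from where the row before left it, along the tool's axes as they then stand; what a row does not reach is not made up. A row lasts 1/10 s, in which the tool goes at most 50 mm and 8.59 degrees, less where a joint would pass 70% of its speed; a pose out of reach is approached as far as the arm can. A call is refused whole if a number of a shift passes 50 or a number of a turn 8.59, either way. A call with a gripper value outside its range is refused whole. The fingers move at their own pace and stop on an object; "grip_force" is the grip in N (left out, the last holds). Time passes only in rows, so rows that do not move let the fingers close. It gives the time, the measured TCP pose, the force, the opening and the grip force at its end, in the units of the state.
- robot.read_state(): the state, without advancing time (a new reading comes with each control period).
- robot.read_camera(name): name is "scene" or "top" or "wrist"; returns a dict with "color" (420x560x3 uint8, red, green, blue), "depth" (420x560 float32, m along the optical axis (not along the pixel's ray), 0 where there is no reading), "mtx" (3x3 intrinsics, pixels), "dist_coeffs" ([k1, k2, p1, p2, k3] as OpenCV has them; the pictures are not rectified), "R" (3x3) and "t" (3): a world point X has camera coordinates R X + t. Camera axes: x right, y down, z forward; pixel columns grow to the right and rows downward; lengths in m; the calibration is good to about 2 mm. A picture is of the moment at which its call begins.
- robot.close_job(): hands the job in; it is judged then, once.
The state is a dict: "t": time; "q": joint angles; "dq": joint speeds; "joint_torque": joint torques, N m; "tool_pos": TCP position; "orientation": TCP orientation; "force": force on the tool from outside, world axes, zero at the start; "wrist_torque": the same for the moment, N m; "opening": finger opening in m; "gripper_force": force on a finger pad.
Only numpy, scipy, OpenCV 4.12 (cv2) and the standard library are available. Lean on these libraries where they do the work, as an engineer would, in place of code of your own. Each camera call takes 0.05 s, during which the arm holds its last target. There are 200 camera calls.

### The job

The dust filter in the seed counter's vacuum unit has just been changed, and the hatch on top of the case still stands ajar on its sprung hinge. Using only the fingers, press the hatch down flush and, with a fingertip in the slot, turn both orange quarter-turn fasteners clockwise to their stops so that the hatch stays locked down by itself. Nothing is to be picked up: do not swing the hatch open, leave the dish, tamper and old filter where they are, and finish with the hand clear.

Things in the scene. Friction and masses are not known exactly. Their poses are not given: they have to be found in the camera images.
- vacuum_unit: Fixed white sheet-metal case, 320 (x) x 460 (y) x 130 mm high, on the bench, yawed to 0.3 rad. Origin at the centre of its underside; -x is its front (red control strip, towards the robot). The flat deck is 130 mm above the origin. The hatch is let into it; left of the hatch the deck carries a seed dish; a 40 mm deck strip in front of the hatch bears a green dash (locked mark) at each fastener.
- hatch_front (a point): Middle of the hatch's front edge, on its top face. The hatch is a bare aluminium plate, 220 (x) x 310 (y) x 4 mm, hinged along its rear edge (at x +100, z +130 mm from vacuum_unit's origin); its front edge rises as it opens. Shut, it lies level in the deck, and this point is at x -120, y -50, z +130 mm from that origin. x, y, z as the case's when shut.
- hatch (a joint): Hatch angle, rad: 0 = shut and flush, grows as the front edge rises. The sprung hinge holds it near 0.12 (front edge about 26 mm up). About 7 N at the fasteners presses it shut; let go, it springs up unless a fastener is locked. A fastener locks only if turned with the hatch pressed right down: else the tongue under it hits or passes over its catch. Locked, the hatch settles near 0.01.
- cam_left (a joint): Left (+y) fastener, rad: 0 = unlocked, slot parallel to the hatch's front edge; grows clockwise seen from above; firm stop at 1.571 = locked, slot square to the front edge, white index mark at the green dash. Starts at 0 to 0.35, stays where left. Turning takes about 0.06 N m (4 N at 15 mm from the axis), a little more near the end.
- cam_right (a joint): The same for the right (-y) fastener.
- cam_left_slot (a point): Left fastener: axis point on its top face. Orange disc, 96 mm diameter, 3 mm proud of the hatch, with a recessed finger slot through its centre: 70 x 34 mm, 15 mm deep, upright walls, closed ends, flat black floor. x runs along the slot to the white index mark, z up the axis. Hatch shut: at x -64, y +25, z +133 mm from vacuum_unit's origin. To turn: push sideways on the slot's wall near one end.
- cam_right_slot (a point): The same for the right fastener; hatch shut: at x -64, y -125, z +133 mm from vacuum_unit's origin. (With the hatch shut the floor of both slots is 118 mm above that origin.)
- seed_dish: Loose lidded dish of seeds, 94 mm diameter, 18 mm high, standing on the left part of the unit's deck. Origin at the centre of its underside. Leave alone.
- tamper: Loose soil tamper, red plate 150 x 100 x 10 mm with a black bar handle, 58 mm high in all, on the bench to the left of the unit. Origin at the centre of its underside. Leave alone.
- old_filter: Loose used filter, black frame 140 x 200 x 28 mm with brown pleats, flat on the bench to the right of the unit. Origin at the centre of its underside. Leave alone.

How it is judged:
By the outcome, as a careful person would: the job done as asked, in the order asked, and still so for the second after the job is handed in, with the robot touching nothing.
It also fails if it takes over 51 s, if anything falls off the work surface, if the arm or the gripper's body presses on something with over 40 N, if the wrist force passes 120 N, or if a joint passes its speed limit or range.

## Working session

There is one attempt and no reset: what is moved stays moved. The work goes in short steps, Python scripts to look and compute and a tool call to move; the robot and the scene stay as the last step left them, time stands still between calls to the robot, and variables do not carry over. Pictures are saved under pics/ and viewed, at most 10 in all, crops included, and the job is handed in when it is done.

Besides the shell and the picture viewer there is one more tool, called after "Request:" by a JSON object that holds its "fn" and its "kwargs", one argument or row to a line. drive_tool: Moves the arm, as the interface text tells. Its arguments: {"type":"object","properties":{"moves":{"type":"array","items":{"type":"number"}},"grip_force":{"type":"number"}},"required":["moves"]}

```bash
mkdir -p pics; ls; python3 - <<'E'
from plant import robot
import cv2
s=robot.read_state(); print(s)
for n in ["top","scene"]:
    c=robot.read_camera(n); cv2.imwrite(f"pics/{n}0.png",c["color"][:,:,::-1]); print(n,c["mtx"].tolist(),c["dist_coeffs"],c["R"].tolist(),c["t"])
E
```

```text
pics
{'t': 0.0, 'q': array([ 1.17059177e+00,  1.31162585e-01,  1.48927549e+00,  1.53128080e-05,
        1.52297621e+00, -8.53588038e-02]), 'dq': array([-0.0007863 ,  0.00032533, -0.00059292, -0.00069755,  0.00095006,
        0.00061233]), 'joint_torque': array([-4.72537329e-05, -5.59850371e+01, -4.91758204e+01,  7.65574817e-02,
        3.57308064e-02, -1.11996906e-04]), 'tool_pos': array([0.18566677, 0.57031494, 0.40368836]), 'orientation': array([-4.92448383e-01, -3.10229700e+00,  2.77131938e-03]), 'force': array([ 0.00741316, -0.18649504,  0.32856829]), 'wrist_torque': array([ 0.04397359, -0.01450469, -0.0405482 ]), 'gripper_force': 0.0, 'opening': 0.0927247125440538}
top [[384.75991248592055, 0.0, 276.40589894666573], [0.0, 384.75991248592055, 211.93582355438], [0.0, 0.0, 1.0]] [0.00041151 0.         0.         0.         0.        ] [[0.03159963997106734, -0.9994954956521195, -0.003196392470109117], [-0.9759222774049784, -0.030163516427070134, -0.2160228477301297], [0.21581744882742884, 0.009945674832705814, -0.9763830766321906]] [0.00557589 0.61296463 1.05977046]
scene [[402.2808763985433, 0.0, 276.3941812007983], [0.0, 402.2808763985433, 210.96868399873452], [0.0, 0.0, 1.0]] [-0.10468634  0.          0.          0.          0.        ] [[0.2673899276059645, 0.9634849656788956, -0.014119048325352723], [0.7278423784682845, -0.21155237253692563, -0.652296762049014], [-0.631465041566441, 0.16414114226705767, -0.7578321626156796]] [-0.16943272 -0.35376432  1.3479575 ]
```

View pics/top0.png

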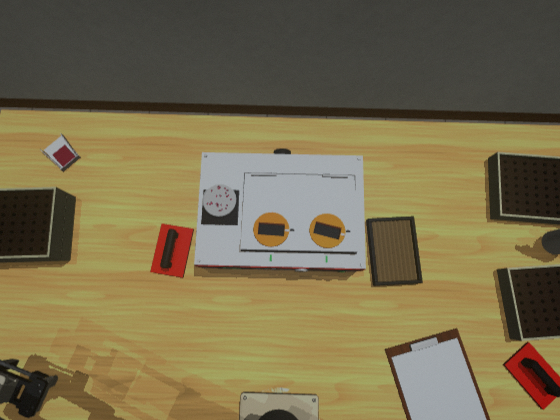

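View pics/scene0.png

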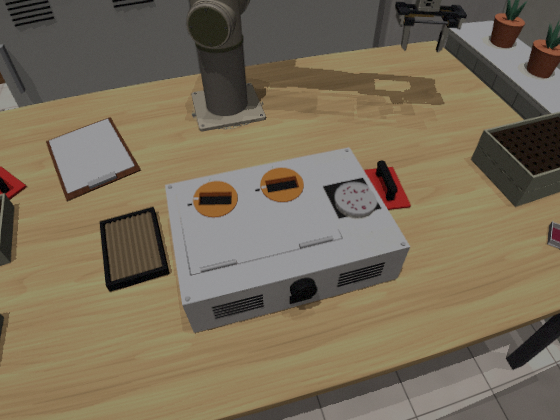

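The top view shows the case at (280,210), almost square to the world axes, with its front facing down. The orange fasteners are at (271,229) and (327,230), with the index marks on their right (-y) side. The green dashes are at (270,258) and (326,259). The scene view shows nothing standing above the hatch.

```bash
cat > h.py <<'E'
from plant import robot
import cv2, numpy as np
def cloud(c):
    h,w=c["depth"].shape; v,u=np.mgrid[:h,:w]
    p=cv2.undistortPoints(np.stack([u,v],-1).reshape(-1,1,2).astype(float),c["mtx"],c["dist_coeffs"]).reshape(h,w,2)
    d=c["depth"].astype(float); P=np.dstack([p*d[...,None],d])
    return (P-c["t"])@c["R"]   # R^T (P-t)
E
python3 - <<'E'
from h import *
c=robot.read_camera("top"); X=cloud(c); im=c["color"]
m=((abs(X[...,2]-.13)<.008)&(c["depth"]>0)); m[:145]=0;m[280:]=0;m[:,:185]=0;m[:,375:]=0
m=cv2.morphologyEx(m.astype(np.uint8),cv2.MORPH_OPEN,np.ones((3,3)))
pts=X[m>0]; print("deck z",np.median(pts[:,2]),len(pts)); print("rect",cv2.minAreaRect((pts[:,:2]*1000).astype(np.float32)))
hsv=cv2.cvtColor(im,cv2.COLOR_RGB2HSV)
o=(hsv[...,0]>8)&(hsv[...,0]<25)&(hsv[...,1]>200); reg=np.zeros_like(o); reg[200:255,240:355]=1
o=(o&reg).astype(np.uint8)
n,l,st,ce=cv2.connectedComponentsWithStats(o)
for i in range(1,n):
    if st[i,4]<200: continue
    q=X[(l==i)]; hull=cv2.convexHull((q[:,:2]*1000).astype(np.float32)); print("disc",st[i],cv2.minEnclosingCircle(hull),np.median(q[:,2]),q[:,2].min(),q[:,2].max())
    bb=st[i]; k=(hsv[...,2]<70)&(np.hypot(np.mgrid[:420,:560][1]-ce[i,0],np.mgrid[:420,:560][0]-ce[i,1])<16)
    print(" slot",cv2.minAreaRect((X[k][:,:2]*1000).astype(np.float32)),np.median(X[k][:,2]))
g=(hsv[...,0]>45)&(hsv[...,0]<80)&(hsv[...,1]>120); g[:245]=0;g[270:]=0
for a in (slice(255,285),slice(310,340)):
    gg=np.zeros_like(g);gg[:,a]=g[:,a]; print("green",X[gg].mean(0) if gg.any() else None)
cr=cv2.resize(im[140:280,185:375],None,fx=4,fy=4,interpolation=cv2.INTER_CUBIC); cv2.imwrite("pics/crop1.png",cr[:,:,::-1])
E
```

```text
deck z 0.13070796555896552 10940
rect ((610.0274658203125, 12.783767700195312), (324.2853088378906, 460.90228271484375), 0.4328184127807617)
green [0.47237759 0.03730748 0.13169695]
green [ 0.47316437 -0.11311484  0.13069675]
```

View pics/crop1.png

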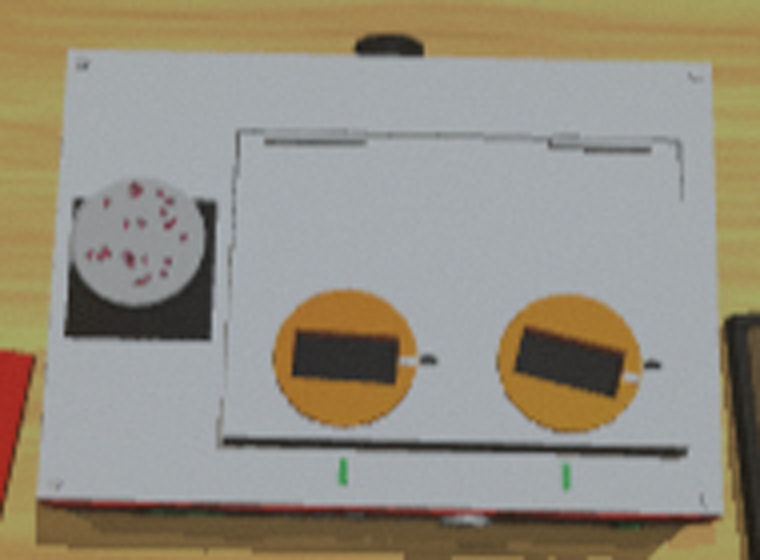

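The enlarged crop shows the left slot at about 0.05 rad with its disc centred at crop (345,358). The right slot is at about 0.25 rad with its disc centred at crop (569,363). The index marks point to -y, so turning clockwise brings them to the green dashes at the front.

```bash
python3 - <<'E'
from h import *
c=robot.read_camera("top"); R,t=c["R"],c["t"]
def ray(u,v,z):
    p=cv2.undistortPoints(np.array([[[u,v]]],float),c["mtx"],c["dist_coeffs"]).ravel()
    d=R.T@np.r_[p,1]; o=-R.T@t; return o+d*(z-o[2])/d[2]
f=lambda x,y,z: ray(185+(x+.5)/4-.5,140+(y+.5)/4-.5,z)
print("left",f(345,358,.1526),"right",f(569,363,.1526))
for p in [(83,65),(697,77),(55,485),(703,499)]: print("screw",f(*p,.13))
for p in [(343,472),(566,477)]: print("green",f(*p,.13))
print("edges",f(70,50,.13),f(712,63,.13),f(38,499,.13),f(722,514,.13))
x0,y0,th=.611,.0125,.006
print(robot.read_state()["tool_pos"],[ (n) for n in dir(robot) if n[0]!='_'])
E
```

```text
left [0.54605638 0.03715374 0.1526    ] right [ 0.54731606 -0.11248632  0.1526    ]
screw [0.75611834 0.23192975 0.13      ]
screw [ 0.76038069 -0.2055891   0.13      ]
screw [0.45748027 0.2293973  0.13      ]
screw [ 0.46175267 -0.20522966  0.13      ]
green [0.47223953 0.03632612 0.13      ]
green [ 0.47357671 -0.1135343   0.13      ]
edges [0.76716987 0.2420406  0.13      ] [ 0.77125772 -0.216423    0.13      ] [0.447791   0.24009098 0.13      ] [ 0.45217749 -0.21775351  0.13      ]
[0.18570387 0.57040155 0.4041043 ] ['IKError', 'close_job', 'grasp_offset', 'read_camera', 'read_state']
```

Request:
{"fn": "drive_tool", "kwargs": {
  "moves": [22,-39,-30,0,0,0,0,22,-39,-30,0,0,0,0,22,-39,-30,0,0,0,0,22,-39,-30,0,0,0,0,22,-39,-30,0,0,0,0,22,-39,-30,0,0,0,0,22,-39,-30,0,0,0,0,22,-39,-30,0,0,0,0]
}}

```text
t: 1.0
tool_pos: [0.4087, 0.2439, 0.4048]
orientation: [0.492, 3.102, 0.0]
force: [0.7, 0.1, -0.6]
opening: 0.0338
gripper_force: 0.0
```

Request:
{"fn": "drive_tool", "kwargs": {
  "moves": [22,-39,-30,0,0,0,0,22,-39,-30,0,0,0,0,22,-39,-30,0,0,0,0,22,-39,-30,0,0,0,0,22,-39,-30,0,0,0,0,22,0,0,0,0,0,-8,22,0,0,0,0,0,-8,22,0,0,0,0,0,0]
}}

```text
t: 1.8
tool_pos: [0.5472, 0.0421, 0.4043]
orientation: [-0.054, -3.14, -0.0]
force: [0.6, -0.2, -0.1]
opening: 0.0221
gripper_force: 0.0
```

```bash
cat >> h.py <<'E'
from scipy.spatial.transform import Rotation as Ro
def to(x,y,z=None):
    s=robot.read_state(); M=Ro.from_rotvec(s["orientation"]).as_matrix(); p=s["tool_pos"]
    d=np.array([x,y,p[2] if z is None else z])-p
    print("t %.2f pos %s heading %.3f z %s move(tool mm) %s F %s open %.1f q6 %.2f"%(s["t"],p.round(4),np.arctan2(M[1,1],M[0,1]),M[:,2].round(3),(M.T@d*1000).round(1),s["force"].round(1),s["opening"]*1e3,s["q"][5]), "Tz",s["wrist_torque"].round(2))
E
python3 - <<'E'
from h import *
to(.5448,.0368)
c=robot.read_camera("wrist"); cv2.imwrite("pics/w1.png",c["color"][:,:,::-1])
E
```

```text
t 1.80 pos [0.5472 0.0421 0.4043] heading 1.536 z [-0.001  0.    -1.   ] move(tool mm) [ 2.2 -5.4  0. ] F [ 0.6 -0.2 -0.1] open 22.1 q6 -1.55 Tz [ 0.05 -0.01  0.  ]
```

View pics/w1.png

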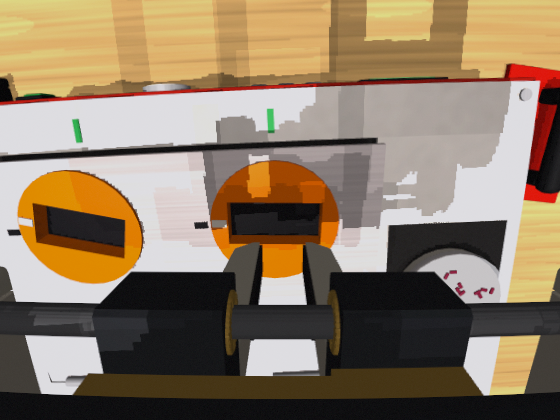

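The wrist view shows the left slot at (275,220), nearly parallel to the front edge. The tips are lined up with it at columns 255 and 320, and the slot spans columns 230 to 320, so they need to shift slightly.

Request:
{"fn": "drive_tool", "kwargs": {
  "moves": [22,2,-5,0,0,0,0,22,0,0,20,0,0,0,22,0,0,20,0,0,0,22,0,0,15,0,0,0,22,0,0,0,0,0,0]
}}

```text
t: 2.35
tool_pos: [0.5438, 0.0379, 0.3471]
orientation: [-0.058, -3.137, 0.0]
force: [0.1, -0.0, -0.9]
opening: 0.0221
gripper_force: 0.0
```

```bash
python3 - <<'E'
from h import *
to(.546,.0368)
c=robot.read_camera("wrist"); cv2.imwrite("pics/w2.png",c["color"][:,:,::-1])
E
```

```text
t 2.35 pos [0.5438 0.0379 0.3471] heading 1.534 z [-0.004  0.    -1.   ] move(tool mm) [-2.2 -1.1 -0. ] F [ 0.1 -0.  -0.9] open 22.1 q6 -1.56 Tz [-0.04  0.01 -0.01]
```

View pics/w2.png

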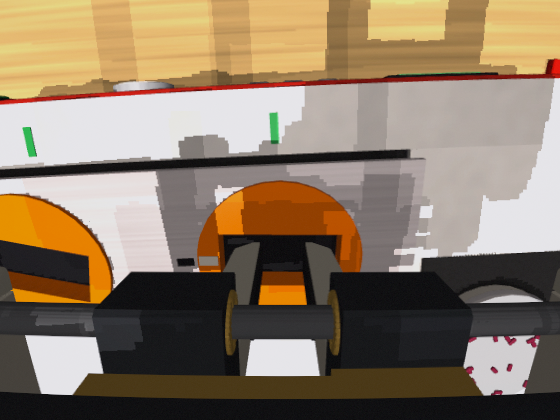

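The tips at (245,245) and (318,245) are over the slot, which spans columns 222 to 340. Next I go down and press.

Request:
{"fn": "drive_tool", "kwargs": {
  "moves": [22,-1,-1,8,0,0,0,22,0,0,8,0,0,0,22,0,0,5,0,0,0,22,0,0,5,0,0,0,22,0,0,5,0,0,0,22,0,0,0,0,0,0]
}}

```text
t: 3.0
tool_pos: [0.5458, 0.0368, 0.3182]
orientation: [-0.056, -3.141, 0.0]
force: [-0.6, 0.3, 1.4]
opening: 0.0224
gripper_force: 0.9
```

```bash
python3 -c "
from h import *
to(.5448,.0368,.304)"
```

```text
t 3.00 pos [0.5458 0.0368 0.3182] heading 1.535 z [-0. -0. -1.] move(tool mm) [ 1.   0.  14.2] F [-0.6  0.3  1.4] open 22.4 q6 -1.56 Tz [ 0.04  0.15 -0.01]
```

Request:
{"fn": "drive_tool", "kwargs": {
  "moves": [22,0,0,4,0,0,0,22,0,0,4,0,0,0,22,0,0,4,0,0,0,22,0,0,2,0,0,0,22,0,0,0,0,0,0]
}}

```text
t: 3.5
tool_pos: [0.5462, 0.0367, 0.3052]
orientation: [0.056, 3.14, -0.0]
force: [-1.6, 0.2, 6.1]
opening: 0.0219
gripper_force: 3.1
```

```bash
python3 -c "
from h import *
to(.5448,.0368,.304)"
```

```text
t 3.50 pos [0.5462 0.0367 0.3052] heading 1.535 z [ 0.001 -0.    -1.   ] move(tool mm) [1.4 0.  1.2] F [-1.6  0.2  6.1] open 21.9 q6 -1.56 Tz [ 0.01  0.24 -0.02]
```

Request:
{"fn": "drive_tool", "kwargs": {
  "moves": [22,1,0,2,0,0,0,22,0,0,2,0,0,0,22,0,0,0,0,0,0]
}}

```text
t: 3.8
tool_pos: [0.5459, 0.0368, 0.3041]
orientation: [0.056, 3.137, -0.0]
force: [-7.8, 0.3, 22.3]
opening: 0.022
gripper_force: 11.2
```

```bash
python3 -c "
from h import *
to(.5448,.0368,.304)"
```

```text
t 3.80 pos [0.5459 0.0368 0.3041] heading 1.535 z [ 0.004 -0.    -1.   ] move(tool mm) [1.1 0.  0.1] F [-7.8  0.3 22.3] open 22.0 q6 -1.56 Tz [ 0.01  1.35 -0.02]
```

The hatch is at flush height under 22 N. Next I turn it clockwise, which is +z for the tool.

Request:
{"fn": "drive_tool", "kwargs": {
  "moves": [22,0,0,0,0,0,6,22,0,0,0,0,0,6,22,0,0,0,0,0,6,22,0,0,0,0,0,6,22,0,0,0,0,0,6,22,0,0,0,0,0,6,22,0,0,0,0,0,6,22,0,0,0,0,0,6]
}}

```text
t: 4.6
tool_pos: [0.5462, 0.0369, 0.3042]
orientation: [1.332, 2.84, 0.004]
force: [-3.1, 1.3, 19.4]
opening: 0.0221
gripper_force: 9.9
```

```bash
python3 -c "
from h import *
to(.5448,.0368,.304)"
```

```text
t 4.60 pos [0.5462 0.0369 0.3042] heading 0.693 z [ 0.006  0.    -1.   ] move(tool mm) [ 0.8 -1.1  0.2] F [-3.1  1.3 19.4] open 22.1 q6 -0.72 Tz [-0.02  0.84  0.04]
```

Request:
{"fn": "drive_tool", "kwargs": {
  "moves": [22,0,0,0,0,0,6,22,0,0,0,0,0,6,22,0,0,0,0,0,6,22,0,0,0,0,0,6,22,0,0,0,0,0,6,22,0,0,0,0,0,6,22,0,0,0,0,0,4,22,0,0,0,0,0,4]
}}

```text
t: 5.4
tool_pos: [0.5465, 0.0366, 0.3042]
orientation: [2.298, 2.135, 0.007]
force: [-0.9, -1.2, 17.7]
opening: 0.0223
gripper_force: 8.7
```

```bash
python3 -c "
from h import *
to(.5448,.0368,.304)
c=robot.read_camera('wrist'); cv2.imwrite('pics/w3.png',c['color'][:,:,::-1])"
```

```text
t 5.40 pos [0.5465 0.0366 0.3042] heading -0.073 z [ 0.007 -0.001 -1.   ] move(tool mm) [ 0.1 -1.7  0.2] F [-0.9 -1.2 17.7] open 22.3 q6 0.05 Tz [-0.35  0.34  0.11]
```

View pics/w3.png

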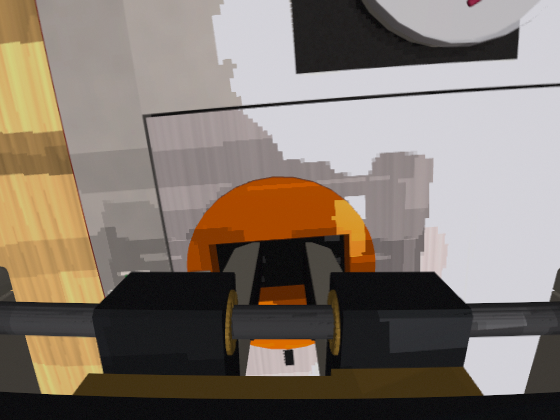

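The hatch lies flush, with only a thin gap line at (145,115), and the slot is turning with the fingers. I keep turning to the stop.

Request:
{"fn": "drive_tool", "kwargs": {
  "moves": [22,0,0,0,0,0,4,22,0,0,0,0,0,4,22,0,0,0,0,0,4,22,0,0,0,0,0,4,22,0,0,0,0,0,0]
}}

```text
t: 5.95
tool_pos: [0.5465, 0.0364, 0.3042]
orientation: [2.572, 1.795, 0.008]
force: [-1.6, -1.7, 18.2]
opening: 0.0217
gripper_force: 12.5
```

```bash
python3 -c "
from h import *
to(.5448,.0368,.304)"
```

```text
t 5.95 pos [0.5465 0.0364 0.3042] heading -0.352 z [ 0.007 -0.001 -1.   ] move(tool mm) [-0.2 -1.8  0.2] F [-1.6 -1.7 18.2] open 21.7 q6 0.33 Tz [-0.42  0.35  0.29]
```

Request:
{"fn": "drive_tool", "kwargs": {
  "moves": [22,0,0,0,0,0,4,22,0,0,0,0,0,4,22,0,0,0,0,0,0]
}}

```text
t: 6.25
tool_pos: [0.5464, 0.0366, 0.3042]
orientation: [2.687, 1.617, 0.007]
force: [-2.2, -3.2, 18.8]
opening: 0.0223
gripper_force: 63.7
```

```bash
python3 -c "
from h import *
to(.5448,.0368,.304)
c=robot.read_camera('wrist'); cv2.imwrite('pics/w4.png',c['color'][:,:,::-1])"
```

```text
t 6.25 pos [0.5464 0.0366 0.3042] heading -0.487 z [ 0.006 -0.002 -1.   ] move(tool mm) [-0.6 -1.5  0.2] F [-2.2 -3.2 18.8] open 22.3 q6 0.46 Tz [-0.66  0.6   3.43]
```

View pics/w4.png

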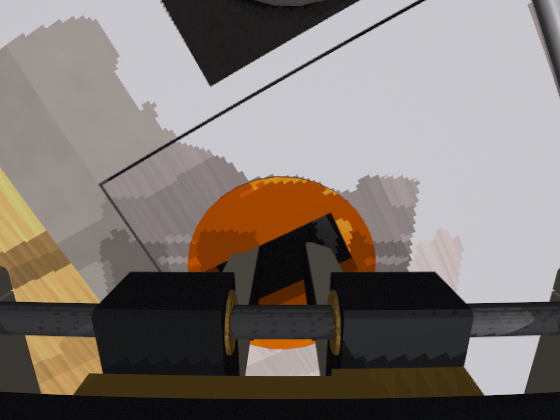

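The wrist torque has risen to 3.4 N·m, and the slot's long side is parallel to the hatch's side edge, so the left fastener is at its stop. I unload, lift and turn back.

Request:
{"fn": "drive_tool", "kwargs": {
  "moves": [22,0,0,-2,0,0,-5,22,0,0,-6,0,0,0,22,0,0,-20,0,0,0,22,0,0,-30,0,0,0,22,0,0,-10,0,0,-8,22,0,0,0,0,0,-8,22,0,0,0,0,0,-8,22,0,0,0,0,0,-8]
}}

```text
t: 7.1
tool_pos: [0.5449, 0.0368, 0.3684]
orientation: [2.034, 2.394, 0.0]
force: [0.7, -0.3, -0.1]
opening: 0.0222
gripper_force: 0.0
```

Request:
{"fn": "drive_tool", "kwargs": {
  "moves": [22,0,0,0,0,0,-8,22,0,0,0,0,0,-8,22,0,0,0,0,0,-8,22,0,0,0,0,0,-8,22,0,0,0,0,0,-8,22,0,0,0,0,0,-8,22,0,0,0,0,0,-8,22,0,0,0,0,0,-8]
}}

```text
t: 7.9
tool_pos: [0.5449, 0.0368, 0.3681]
orientation: [-0.456, -3.108, -0.0]
force: [-0.6, 0.1, 0.6]
opening: 0.0223
gripper_force: 0.0
```

```bash
python3 -c "
from h import *
to(.5461,-.1132)
c=robot.read_camera('top');im=cv2.resize(c['color'][190:270,230:370],None,fx=5,fy=5,interpolation=cv2.INTER_CUBIC);
w=robot.read_camera('wrist')['color']; im2=np.vstack([im,cv2.resize(w,(267,200)).repeat(1,0) if 0 else np.zeros((0,700,3),np.uint8)])
cv2.imwrite('pics/t2.png',im[:,:,::-1]);cv2.imwrite('pics/w5.png',w[:,:,::-1])"
```

```text
t 7.90 pos [0.5449 0.0368 0.3681] heading 1.279 z [-0.  0. -1.] move(tool mm) [ -44.3 -143.3   -0. ] F [-0.6  0.1  0.6] open 22.3 q6 -1.31 Tz [0.01 0.   0.06]
```

View pics/w5.png

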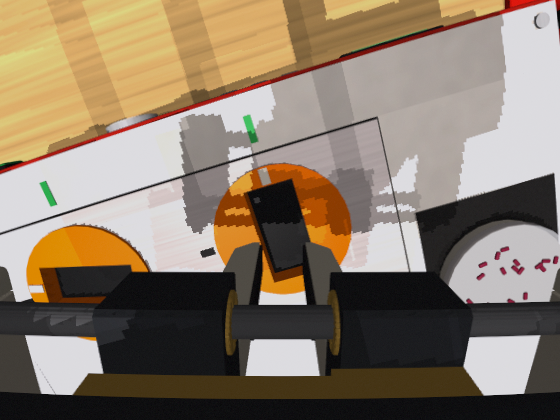

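The left fastener is locked: its white mark at (264,175) points at the green dash at (250,128), and the hatch stays down. The right slot is already parallel to the finger line. I move over to it and enter.

Request:
{"fn": "drive_tool", "kwargs": {
  "moves": [22,-11,-36,0,0,0,0,22,-11,-36,0,0,0,0,22,-11,-36,0,0,0,0,22,-11,-35,0,0,0,0,22,0,0,10,0,0,0,22,0,0,0,0,0,0]
}}

```text
t: 8.6
tool_pos: [0.5445, -0.1133, 0.3568]
orientation: [-0.473, -3.103, -0.001]
force: [0.1, 0.8, -1.1]
opening: 0.022
gripper_force: 0.0
```

```bash
python3 -c "
from h import *
to(.5461,-.1132,.304)
c=robot.read_camera('wrist'); cv2.imwrite('pics/w6.png',c['color'][:,:,::-1])"
```

```text
t 8.60 pos [ 0.5445 -0.1133  0.3568] heading 1.268 z [-0.002  0.001 -1.   ] move(tool mm) [-1.6  0.5 52.8] F [ 0.1  0.8 -1.1] open 22.0 q6 -1.57 Tz [ 0.    0.02 -0.03]
```

View pics/w6.png

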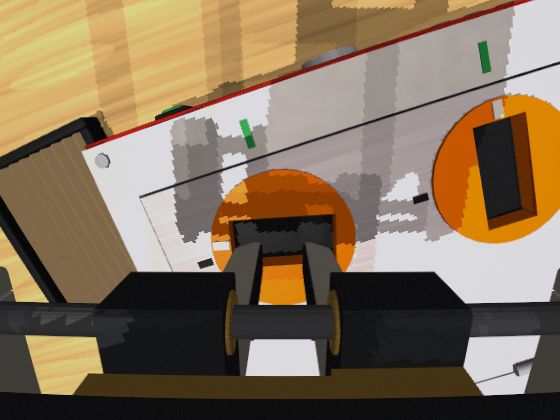

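The right slot, at columns 233 to 335, is centred on the tips at (245,245) and (320,245). Descending.

Request:
{"fn": "drive_tool", "kwargs": {
  "moves": [22,-1,0,14,0,0,0,22,0,0,14,0,0,0,22,0,0,12,0,0,0,22,0,0,7,0,0,0,22,0,0,4,0,0,0,22,0,0,2,0,0,0,22,0,0,0,0,0,0]
}}

```text
t: 9.35
tool_pos: [0.546, -0.1129, 0.3061]
orientation: [-0.465, -3.107, -0.0]
force: [-0.5, 1.0, 1.6]
opening: 0.0226
gripper_force: 0.9
```

```bash
python3 -c "
from h import *
to(.5461,-.1132,.304)"
```

```text
t 9.35 pos [ 0.546  -0.1129  0.3061] heading 1.273 z [-0.  0. -1.] move(tool mm) [-0.2 -0.2  2.1] F [-0.5  1.   1.6] open 22.6 q6 -1.57 Tz [ 0.12  0.27 -0.01]
```

Request:
{"fn": "drive_tool", "kwargs": {
  "moves": [22,0,0,2,0,0,0,22,0,0,2,0,0,0,22,0,0,1,0,0,0,22,0,0,0,0,0,0]
}}

```text
t: 9.75
tool_pos: [0.5463, -0.1131, 0.3041]
orientation: [0.465, 3.105, -0.0]
force: [-12.4, 4.0, 22.9]
opening: 0.0219
gripper_force: 11.5
```

```bash
python3 -c "
from h import *
to(.5461,-.1132,.304)"
```

```text
t 9.75 pos [ 0.5463 -0.1131  0.3041] heading 1.273 z [ 0.002 -0.    -1.   ] move(tool mm) [ 0.2 -0.2  0.1] F [-12.4   4.   22.9] open 21.9 q6 -1.57 Tz [ 0.78  2.32 -0.03]
```

Pressed flush at 23 N. Turning clockwise, about 95 to 100° in all.

Request:
{"fn": "drive_tool", "kwargs": {
  "moves": [22,0,0,0,0,0,6,22,0,0,0,0,0,6,22,0,0,0,0,0,6,22,0,0,0,0,0,6,22,0,0,0,0,0,6,22,0,0,0,0,0,6,22,0,0,0,0,0,6,22,0,0,0,0,0,6]
}}

```text
t: 10.55
tool_pos: [0.5474, -0.1135, 0.3043]
orientation: [1.691, 2.64, 0.003]
force: [-0.7, 0.0, 13.1]
opening: 0.022
gripper_force: 6.9
```

Request:
{"fn": "drive_tool", "kwargs": {
  "moves": [22,0,0,0,0,0,6,22,0,0,0,0,0,6,22,0,0,0,0,0,6,22,0,0,0,0,0,6,22,0,0,0,0,0,4,22,0,0,0,0,0,4,22,0,0,0,0,0,0]
}}

```text
t: 11.25
tool_pos: [0.5475, -0.114, 0.3042]
orientation: [2.352, 2.074, 0.005]
force: [-0.4, -1.8, 13.6]
opening: 0.0222
gripper_force: 6.7
```

```bash
python3 -c "
from h import *
to(.5461,-.1132,.304)"
```

```text
t 11.25 pos [ 0.5475 -0.114   0.3042] heading -0.126 z [ 0.006 -0.003 -1.   ] move(tool mm) [ 0.6 -1.4  0.2] F [-0.4 -1.8 13.6] open 22.2 q6 -0.17 Tz [-0.36  0.4   0.06]
```

Request:
{"fn": "drive_tool", "kwargs": {
  "moves": [22,0,0,0,0,0,4,22,0,0,0,0,0,4,22,0,0,0,0,0,4,22,0,0,0,0,0,4,22,0,0,0,0,0,2,22,0,0,0,0,0,0]
}}

```text
t: 11.85
tool_pos: [0.5477, -0.1134, 0.3043]
orientation: [2.644, 1.686, 0.007]
force: [-0.3, -0.2, 12.4]
opening: 0.0219
gripper_force: 38.9
```

```bash
python3 -c "
from h import *
to(.5461,-.1132,.304)"
```

```text
t 11.85 pos [ 0.5477 -0.1134  0.3043] heading -0.436 z [ 0.007 -0.003 -1.   ] move(tool mm) [-0.5 -1.5  0.3] F [-0.3 -0.2 12.4] open 21.9 q6 0.14 Tz [0.05 0.15 1.97]
```

Torque has risen to 2 N·m, so this one is at or near its stop. I turn a little more to be firm, then release and lift.

Request:
{"fn": "drive_tool", "kwargs": {
  "moves": [22,0,0,0,0,0,3,22,0,0,0,0,0,0]
}}

```text
t: 12.05
tool_pos: [0.5473, -0.1133, 0.3043]
orientation: [2.687, 1.618, 0.005]
force: [-4.3, 0.4, 16.1]
opening: 0.0217
gripper_force: 63.2
```

Request:
{"fn": "drive_tool", "kwargs": {
  "moves": [22,0,0,-2,0,0,-5,22,0,0,-6,0,0,0,22,0,0,-20,0,0,0,22,0,0,-40,0,0,0,22,0,0,-40,0,0,0,22,0,30,-20,0,0,0,22,0,0,0,0,0,0]
}}

```text
t: 12.75
tool_pos: [0.5758, -0.126, 0.4333]
orientation: [2.616, 1.727, 0.008]
force: [-0.3, 0.7, 1.5]
opening: 0.022
gripper_force: 0.0
```

```bash
python3 -c "
from h import *
to(.5461,-.1132)
c=robot.read_camera('wrist'); a=cv2.resize(c['color'],(400,300)); s=robot.read_camera('scene')['color'][120:330,130:430]
cv2.imwrite('pics/fin.png',np.hstack([a,cv2.resize(s,(400,300))])[:,:,::-1])"
```

```text
t 12.75 pos [ 0.5758 -0.126   0.4333] heading -0.404 z [ 0.008 -0.003 -1.   ] move(tool mm) [  0.1 -32.3  -0.3] F [-0.3  0.7  1.5] open 22.0 q6 0.10 Tz [-0.08  0.13  0.04]
```

View pics/fin.png

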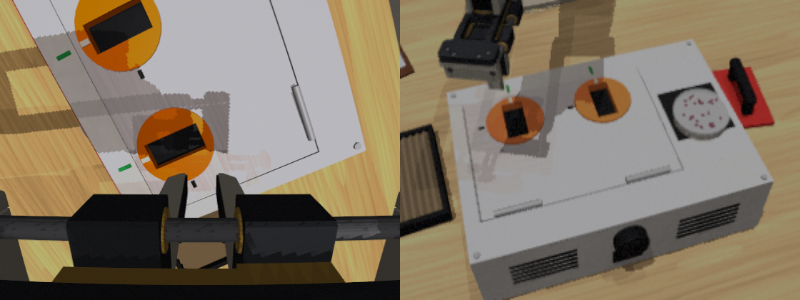

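Both slots are square to the front edge and their white marks, at (83,43) and (143,160), point at the green dashes. The hatch is flush, the dish and the other items have not moved, and the hand is clear.

```bash
python3 -c "
from plant import robot
print(robot.close_job())"
```

```text
the job is handed in; nothing more can be done
None
```

I pressed the hatch flush and turned both fasteners clockwise to their stops; in the last pictures it stayed down by itself with the hand clear. I handed the job in at about 13 s, with the dish, tamper and old filter left where they were.

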